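# Open the child-safe medicine box by its concealed slat catch

## Robot

A 6-joint arm with a two-finger parallel gripper is mounted at the origin on the work surface; the furniture and walls round the work are solid. World frame = base frame: x ahead of the robot, y to its left, z up, the work surface at z = 0. Lengths are in mm, angles in rad, forces in N, time in s.
With the tool pointing down it reaches from about 400 to 825 mm from the base axis. Payload 7 kg.
Tool frame: the origin (TCP) lies at the very end of the fingers, on their centre line; the grasp point (between the pads) lies 19 mm behind it; z points along the fingers, y is the direction in which the jaws open and shut (so a half turn about z gives the same grasp; the last joint's range is limited). The gripper opens to 88 mm and grips with 3 to 60 N. Pads are 19 mm wide; open, the fingers measure 130 mm over their backs; the gripper's body (78 mm by 193 mm) begins 47 mm behind the grasp point.
Start: joints at [-1.061, 0.359, 0.012, 0, -1.224, -0.288], TCP at [148.465, -658.448, 226.561] pointing down, gripper open.
Joint ranges: [-3.07, 3.07], [-1.43, 2.12], [-1.02, 1.25], [-3.03, 1.67], [-3.05, -0], [-3.03, 3.03]. Speed limits (rad/s): [2.39, 2.39, 3.01, 3.14, 3.14, 3.14].

## Interface

Orientations are given as a unit quaternion [x, y, z, w].
In Python, from plant import bot gives the robot as it stands. Calls block until the motion is done:
- bot.move_ptp(position, orientation): joint-space move of the TCP to a pose.
- bot.line_to(position, velocity=150, ori=None): straight line of the TCP; ori=None keeps the orientation; velocity is the mean speed in mm/s.
- bot.move_joints(angles): joint-space move.
- bot.move_gripper(opening, force=None): finger opening in mm; force is the grip in N (None keeps the last); returns when the fingers have stopped.
- bot.pause(seconds).
- bot.solve_ik(position, orientation): joint angles nearest the present ones, or None.
- bot.read_state(): the state.
- bot.camera(name): name is "scene" or "top"; returns the picture (400x640x3 uint8, red, green, blue); there is no depth.
- bot.get_calibration(name): a dict with "fx", "fy", "cx", "cy" (pixels), "distortion" ([k1, k2, p1, p2, k3] as OpenCV has them; the pictures are not rectified), "view" (4x4, takes a point from world to camera coordinates). Camera axes: x right, y up, looking along -z (the intrinsics and any distortion apply to the point x, -y, -z); pixel columns grow to the right and rows downward; lengths in mm; the calibration is good to about 2 mm. A picture is of the moment at which its call begins. get_calibration takes no time and is no camera call.
A pose or a line that the arm cannot do raises bot.Unreachable and nothing moves.
- bot.close_job(): hands the job in, once; it reports no verdict.
The state is a dict: "t": time; "joint_pos": joint angles; "qvel": joint speeds; "tau": joint torques, N m; "tcp_pos": TCP position; "eef_rot": TCP orientation; "contact_force": force on the tool from outside, world axes, zero at the start; "moment": the same for the moment, N m; "width": finger opening in mm.
Only numpy, scipy, OpenCV 4.12 (cv2) and the standard library are available. Lean on these libraries where they do the work, as an engineer would, in place of code of your own. Each camera call takes 0.05 s, during which the arm holds its last target.

## Task

Open the child-safe medicine box. One of the five identical flush slats in its flat deck is the concealed release: feel across the deck with a fingertip for the slat that gives, press it in until the lid beside the deck springs up, then push the lid right back with the fingers until it rests open, leaning past upright, and take the hand away. Only touch and push: grip and lift nothing, and leave the other things on the worktop where they stand.

Things in the scene. Friction and masses are not known exactly. Their poses are not given: they have to be found in the camera images.
- medicine_box: Low wooden box, fast on the worktop, 136 (x) x 352 (y) x 88 mm high; origin at the centre of its underside, x from its front to its back, y to its left, z up. Seen from the front the right half of its top is a flat deck of five pale slats, the left half a pale hinged lid with a green inlaid cross. Deck frame (21 mm rails front and back) and lid top lie level with the slats.
- deck (a point): Centre of the deck's upper face, 88 mm above the worktop; axes as the box's. The five slats lie side by side, each 93 mm long in x and 32.4 mm wide in y, centres at y = -68, -34, 0, +34 and +68 mm from this point. All look alike; one of them, a different one each time (the household moves the spring clip about), is the release. The other four and the frame are rigid.
- lid_hinge (a point): Middle of the lid's hinge axis at the back edge of the box, 83 mm above the worktop; axes as the box's, they do not turn with the lid. The axis runs along y. The lid is a board 169 mm wide in y and 10 mm thick that reaches 131 mm from the axis to its free edge; shut, it lies towards -x. It lies next to the deck, on its +y side.
- lid (a joint): Opening angle of the lid, rad: 0 shut and latched; about 1.1 where its spring leaves it (free edge then 59 mm in front of the axis, 117 mm above it); 1.57 upright; 1.85 at its stop, leaning back, where its weight (0.15 kg) keeps it. Below upright it sinks back to 1.1. A push of a few newtons towards +x near the free edge moves it.
- catch (a joint): How far the release slat is pressed in, m: 0 flush, 0.006 fully in; it does not tell which slat that is. The slat sinks straight down under a fingertip pressing within it, clear of its neighbours (1.8 N to start it, 3.6 N fully in; some more while it frees the latch), frees the lid from about 0.004 on and springs back flush when let go.
- spice_jar_mid (a point): Bystander, to be left alone: spice jar with a dark lid and green label, 44 mm across, 105 mm high, upright; the point lies at about half its height.
- garlic_mid (a point): Bystander, to be left alone: garlic bulb, 60 mm across, 59 mm high; the point lies at about half its height.
- lemon_mid (a point): Bystander, to be left alone: yellow lemon, 71 x 53 x 51 mm; the point lies at about half its height.
- tumbler_mid (a point): Bystander, to be left alone: tapered steel tumbler, 90 mm across, 132 mm high, upright; the point lies at about half its height.

How it is judged (in metres and radians):
On the way, in this order (a step that is already met when the one before it is completed fails the run):
1. the release slat is pressed in (value of joint catch above 0.003 m).
2. the lid has sprung up (value of joint lid above 0.7 rad), for 0.1 s.
At the end, for the whole second after the job is handed in: The lid stands open at 1.7 rad or more (well past upright, stop at 1.85) and is at rest; the release slat is back up to within 1.5 mm of flush; the four bystanders stand within 20 mm of where they were (value of joint lid above 1.7 rad and not (velocity of joint lid above 0.1 rad/s) and value of joint catch below 0.0015 m and distance of each of spice_jar_mid, garlic_mid, lemon_mid, tumbler_mid from where it was at the start of the episode below 0.02 m); the robot touches nothing.
It fails at once if one of the four bystanders is moved by more than 20 mm, lifted or knocked over (distance of any of spice_jar_mid, garlic_mid, lemon_mid, tumbler_mid from where it was at the start of the episode above 0.02 m).
It also fails if it takes over 48 s, if anything falls off the work surface, if the arm or the gripper's body presses on something with over 40 N, if the wrist force passes 120 N, or if a joint passes its speed limit or range.

## Working session

There is one attempt and no reset: what is moved stays moved. The work goes in short steps, each a Python script; the robot and the scene stay as the last script left them, time stands still between calls to the robot, and variables do not carry over. Pictures are saved under pics/ and viewed, and the job is handed in when it is done.

```bash
ls; mkdir -p pics
python3 - <<'E'
from plant import bot
import cv2
for n in("scene","top"):
    im=bot.camera(n); cv2.imwrite(f"pics/{n}0.png",im[:,:,::-1]); print(bot.get_calibration(n))
s=bot.read_state(); print(s)
E
```

```text
pics
{'fx': 387.917658674081, 'fy': 387.917658674081, 'cx': 324.24461295045234, 'cy': 198.03807149760436, 'distortion': array([-0.05506533,  0.        ,  0.        ,  0.        ,  0.        ]), 'view': array([[-8.20713335e-01, -5.71019612e-01, -1.91369919e-02,
         3.83813820e+02],
       [ 2.54973538e-01, -3.96030950e-01,  8.82126965e-01,
        -1.66992403e+02],
       [-5.11290638e-01,  7.19093937e-01,  4.70622772e-01,
        -9.99649131e+02],
       [ 0.00000000e+00,  0.00000000e+00,  0.00000000e+00,
         1.00000000e+00]])}
{'fx': 435.2187003778351, 'fy': 435.2187003778351, 'cx': 320.8383250793352, 'cy': 207.8774477248896, 'distortion': array([-0.10109764,  0.        ,  0.        ,  0.        ,  0.        ]), 'view': array([[ 2.06817975e-02, -9.99733973e-01, -1.02101629e-02,
         6.58546121e+01],
       [ 9.88341555e-01,  1.89032089e-02,  1.51074944e-01,
        -4.20950767e+02],
       [-1.50841749e-01, -1.32156297e-02,  9.88469582e-01,
        -1.32159167e+03],
       [ 0.00000000e+00,  0.00000000e+00,  0.00000000e+00,
         1.00000000e+00]])}
{'t': 0.1, 'joint_pos': array([-1.06090010e+00,  3.59316156e-01,  1.11529316e-02, -2.66216929e-04,
       -1.22412079e+00, -2.88102278e-01]), 'qvel': array([-1.89208844e-05, -9.51634477e-04,  4.01470715e-03,  1.81969981e-03,
        1.58983940e-03,  1.04933843e-03]), 'tau': array([-1.52602523e-03, -5.84161627e+01,  2.93753922e+01,  7.01563016e+00,
        1.02089092e-02, -5.86964052e-05]), 'tcp_pos': array([ 148.3494533 , -658.04710416,  225.72450438]), 'eef_rot': array([-1.10624737e-01,  9.93861962e-01,  7.34036827e-04, -1.73655427e-04]), 'contact_force': array([-0.52923116,  0.21097476, -0.21264625]), 'moment': array([-0.01083665, -0.01582222,  0.00855669]), 'width': 87.4496331559594}
```

View pics/scene0.png

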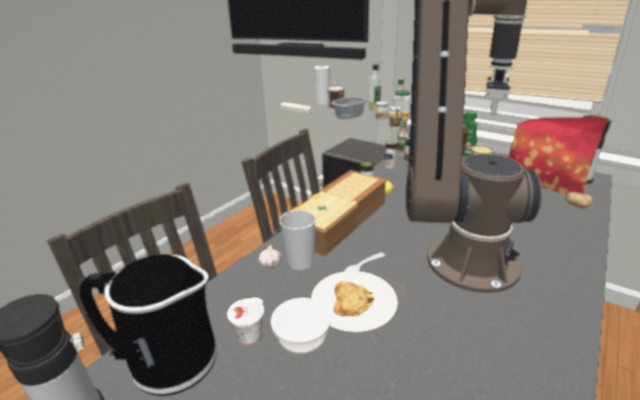

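View pics/top0.png

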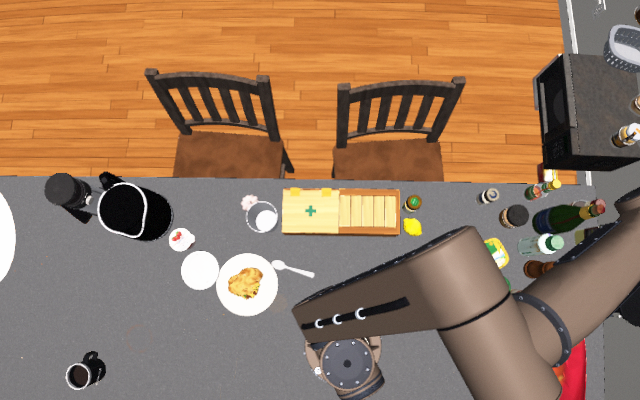

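The top view shows the box at about px (282–400, 188–236), lid with cross at (311,211), and slats at 340–398. The tumbler is at (262,217), garlic (249,202), jar (414,203) and lemon (412,227). Next I'll zoom in for the deck's corners.

```bash
cat > h.py <<'E'
import numpy as np, cv2
from plant import bot
def ray(n,uv):
    c=bot.get_calibration(n); K=np.array([[c['fx'],0,c['cx']],[0,c['fy'],c['cy']],[0,0,1]])
    p=cv2.undistortPoints(np.array(uv,float).reshape(-1,1,2),K,c['distortion'])[:,0]
    d=np.c_[p[:,0],-p[:,1],-np.ones(len(p))]
    R=c['view'][:3,:3];t=c['view'][:3,3]
    return -R.T@t, d@R
def onz(n,uv,z):
    o,d=ray(n,uv); return o+d*((z-o[2])/d[:,2])[:,None]
def proj(n,P):
    c=bot.get_calibration(n); K=np.array([[c['fx'],0,c['cx']],[0,c['fy'],c['cy']],[0,0,1]])
    q=np.array(P,float).reshape(-1,3)@c['view'][:3,:3].T+c['view'][:3,3]; q=q*[1,-1,-1]
    return cv2.projectPoints(q,np.zeros(3),np.zeros(3),K,c['distortion'])[0][:,0]
E
python3 - <<'E'
from h import *
im=cv2.imread('pics/top0.png')
cv2.imwrite('pics/z0.png',cv2.resize(im[170:255,235:435],None,fx=4,fy=4,interpolation=cv2.INTER_CUBIC))
hsv=cv2.cvtColor(im,cv2.COLOR_BGR2HSV)
roi=np.zeros(im.shape[:2],np.uint8); roi[180:245,275:405]=255
m=cv2.inRange(hsv,(8,60,60),(32,255,255))&roi
n,l,st,ce=cv2.connectedComponentsWithStats(m); i=1+st[1:,4].argmax(); print('wood',st[i],ce[i])
r=cv2.minAreaRect(np.argwhere(l==i)[:,::-1].astype(np.float32)); b=cv2.boxPoints(r);print(r);print(b);print(onz('top',b,88))
g=cv2.inRange(hsv,(40,80,40),(95,255,255))&roi; g[:, 380:]=0
p=np.argwhere(g)[:,::-1].mean(0); print('cross',p,onz('top',p,88))
s=cv2.imread('pics/scene0.png')
cv2.imwrite('pics/z1.png',cv2.resize(s[150:280,240:410],None,fx=4.5,fy=4.5,interpolation=cv2.INTER_CUBIC))
E
```

```text
wood [ 281  187  119   50 5525] [340.99004525 211.53013575]
((340.30535888671875, 211.3455352783203), (118.06220245361328, 48.3126335144043), 0.8680514693260193)
[[280.91507 234.60478]
 [281.647   186.29768]
 [399.69565 188.08629]
 [398.9637  236.39339]]
[[ 328.78166403  189.98432171   88.        ]
 [ 474.50488926  192.7980515    88.        ]
 [ 475.79321878 -162.40300679   88.        ]
 [ 330.18532383 -159.30153763   88.        ]]
cross [310.29268293 210.51219512] [[402.51860284 104.73085374  88.        ]]
```

View pics/z0.png

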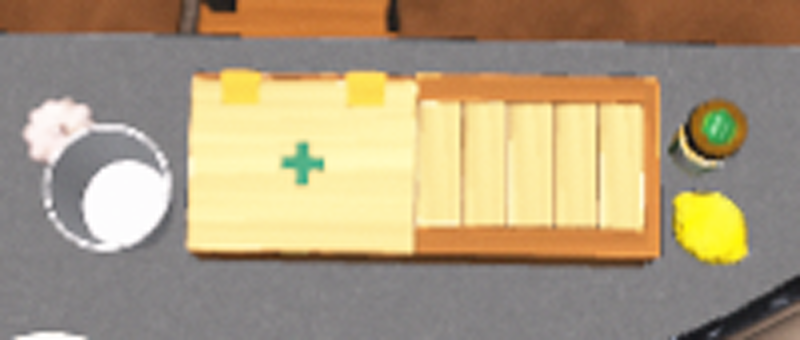

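View pics/z1.png

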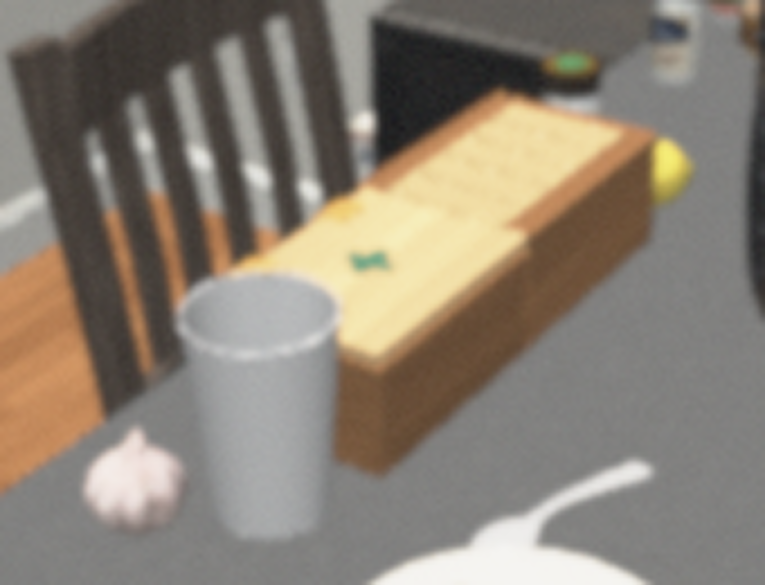

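Run:
```python
from h import *
from scipy.spatial.transform import Rotation as R
im=cv2.imread('pics/top0.png'); hsv=cv2.cvtColor(im,cv2.COLOR_BGR2HSV)
print(hsv[211,338:400:3].tolist(), hsv[186:240:3,350].tolist())
# scan lines for edges: brightness gradient along row 211 and columns
b=im[:,:,0].astype(float)
for c in (290,345,360,375,390):
    g=np.diff(b[180:245,c-1:c+2].mean(1)); k=np.argsort(-abs(g))[:7]; print(c,sorted((180.5+k).tolist()))
for r in (192,205,211,220):
    g=np.diff(b[r-1:r+2,275:408].mean(0)); k=np.where(abs(g)>12)[0]; print(r,(275.5+k).tolist(),g[k].round().tolist())
P=lambda uv,z=88:print(onz('top',uv,z).round(1).tolist())
P([[339,195],[396,195.3],[339,227],[396,228]])   # slat field
P([[282.3,189.0],[282.3,233],[399.5,189.6],[399.5,235]])
P([[262,217]],132);P([[414,201]],105);P([[412,227]],25);P([[249,202]],30)
```

```text
[[24, 89, 251], [23, 97, 251], [24, 88, 253], [24, 91, 252], [18, 118, 214], [23, 98, 251], [25, 86, 253], [24, 90, 252], [24, 68, 250], [24, 94, 251], [25, 88, 253], [25, 90, 252], [22, 105, 246], [24, 91, 252], [25, 88, 253], [24, 89, 253], [24, 87, 252], [24, 90, 252], [24, 92, 253], [21, 113, 243], [14, 172, 227]] [[60, 2, 130], [13, 163, 206], [14, 172, 213], [15, 155, 202], [18, 107, 214], [17, 121, 196], [17, 125, 196], [17, 121, 207], [18, 118, 214], [18, 117, 215], [17, 102, 225], [18, 99, 227], [18, 105, 218], [18, 103, 223], [14, 171, 210], [14, 170, 217], [14, 172, 77], [150, 6, 133]]
290 [187.5, 189.5, 195.5, 231.5, 232.5, 234.5, 235.5]
345 [188.5, 194.5, 195.5, 224.5, 225.5, 226.5, 235.5]
360 [180.5, 188.5, 194.5, 195.5, 225.5, 226.5, 235.5]
375 [188.5, 195.5, 196.5, 225.5, 226.5, 235.5, 236.5]
390 [180.5, 195.5, 196.5, 226.5, 227.5, 235.5, 236.5]
192 [282.5, 289.5, 290.5, 298.5, 299.5, 300.5, 320.5, 321.5, 322.5, 330.5, 331.5, 338.5, 339.5, 398.5, 399.5] [16.0, -37.0, -35.0, 26.0, 40.0, 12.0, -31.0, -46.0, -16.0, 61.0, 23.0, -57.0, -50.0, 16.0, 40.0]
205 [281.5, 282.5,
[... 567 characters left out ...]
.0, 82.0, -21.0, -30.0, -51.0, 56.0, -13.0, -12.0]
220 [275.5, 276.5, 277.5, 280.5, 281.5, 282.5, 337.5, 349.5, 350.5, 351.5, 360.5, 361.5, 363.5, 372.5, 373.5, 374.5, 383.5, 384.5, 385.5, 386.5, 394.5, 395.5, 396.5, 399.5, 400.5, 402.5, 403.5] [-19.0, -86.0, -24.0, -23.0, 38.0, 21.0, -20.0, -35.0, 17.0, 18.0, -14.0, 37.0, -15.0, -43.0, 27.0, 14.0, -40.0, 64.0, -15.0, -14.0, 50.0, -114.0, -26.0, 15.0, 38.0, -52.0, -43.0]
[[451.1, 19.9, 88.0], [453.5, -151.1, 88.0], [354.8, 18.5, 88.0], [355.0, -150.6, 88.0]]
[[466.3, 190.5, 88.0], [333.6, 186.0, 88.0], [471.1, -161.8, 88.0], [334.3, -160.9, 88.0]]
[[374.5, 241.7, 132.0]]
[[434.3, -201.7, 105.0]]
[[365.9, -210.8, 25.0]]
[[434.2, 300.0, 30.0]]
```

Run:
```python
from h import *
from scipy.spatial.transform import Rotation as R
g=onz('top',[[350.3,211],[361.7,211],[373.3,211],[384.6,211]],88)[:,1]
print(g,np.polyfit([51,17,-17,-51],g,1))
D=np.array([403.5,-66,88])
s=cv2.imread('pics/scene0.png');t=cv2.imread('pics/top0.png')
pts=[D+[sx*46.5,sy*84,0] for sx in(-1,1) for sy in(-1,1)]+[D+[0,y,0] for y in(-68,-34,0,34,68)]+[D+[-68,92,0],D+[-68,92+169,0],D+[63,92,0],D+[63,261,0]]
for n,i,(a,b,c,d),f in(('scene',s,(150,280,240,410),4.5),('top',t,(170,255,235,435),4)):
    z=cv2.resize(i[a:b,c:d],None,fx=f,fy=f,interpolation=cv2.INTER_CUBIC)
    for u,v in proj(n,pts): cv2.circle(z,(int((u-c+.5)*f),int((v-a+.5)*f)),3,(0,0,255),-1)
    cv2.imwrite(f'pics/o_{n}.png',z)
qx=[R.from_matrix(np.array([[0,s,0],[s,0,0],[0,0,-1.]])) for s in(1,-1)]
qy=[R.from_matrix(np.array([[s,0,0],[0,-s,0],[0,0,-1.]])) for s in(1,-1)]
tilt=[R.from_euler('x',a,degrees=True)*q for a in (25,-25) for q in qx]
def t(n,p,q):
    r=bot.solve_ik(p,q.as_quat()); print(n,p,q.as_quat().round(3),None if r is None else np.round(r,2))
for q in qx:
    for y in(-68,0,68): t('press',[D[0]+10,D[1]+y,82],q)
    t('press',[D[0]+25,D[1]+68,82],q)
for q in tilt: t('tilt',[D[0]+10,D[1]+68,82],q)
for q in qx+qy:
    for p in([375,110,300],[375,110,165],[385,130,165],[385,150,165],[500,130,165]):t('push',p,q)
```

```text
[ -14.42813743  -48.38651018  -82.97418316 -116.71436408] [  1.00425398 -65.62579871]
press [np.float64(413.5), np.float64(-134.0), 82] [0.707 0.707 0.    0.   ] [ 0.14  0.12 -0.69  0.   -0.76  3.  ]
press [np.float64(413.5), np.float64(-66.0), 82] [0.707 0.707 0.    0.   ] [ 0.32  0.09 -0.73  0.   -0.75  2.82]
press [np.float64(413.5), np.float64(2.0), 82] [0.707 0.707 0.    0.   ] [ 0.49  0.08 -0.74  0.   -0.75  2.65]
press [np.float64(428.5), np.float64(2.0), 82] [0.707 0.707 0.    0.   ] [ 0.47  0.11 -0.71  0.   -0.76  2.67]
press [np.float64(413.5), np.float64(-134.0), 82] [ 0.707 -0.707  0.     0.   ] [ 0.14  0.12 -0.69  0.   -0.76 -0.14]
press [np.float64(413.5), np.float64(-66.0), 82] [ 0.707 -0.707  0.     0.   ] [ 0.32  0.09 -0.73  0.   -0.75 -0.32]
press [np.float64(413.5), np.float64(2.0), 82] [ 0.707 -0.707  0.     0.   ] [ 0.49  0.08 -0.74  0.   -0.75 -0.49]
press [np.float64(428.5), np.float64(2.0), 82] [ 0.707 -0.707  0.     0.   ] [ 0.47  0.11 -0.71  0.   -0.76 -0.47]
tilt [np.float64(413.5), np.float64(2.0), 82] [ 0.69   0.69   0.153 -0.153] [ 0.02  0.18 -0.49 -0.54
[... 1255 characters left out ...]
. 0.] [ 0.8  -0.18 -0.43  0.   -1.33  0.77]
push [375, 110, 165] [1. 0. 0. 0.] [ 0.8  -0.08 -0.66  0.   -0.99  0.77]
push [385, 130, 165] [1. 0. 0. 0.] [ 0.82 -0.05 -0.63  0.   -0.98  0.75]
push [385, 150, 165] [1. 0. 0. 0.] [ 0.85 -0.03 -0.62  0.   -0.98  0.72]
push [500, 130, 165] [1. 0. 0. 0.] [ 0.63  0.15 -0.42  0.   -1.    0.94]
push [375, 110, 300] [0. 1. 0. 0.] [ 0.8  -0.18 -0.43  0.   -1.33 -2.37]
push [375, 110, 165] [0. 1. 0. 0.] [ 0.8  -0.08 -0.66  0.   -0.99 -2.37]
push [385, 130, 165] [0. 1. 0. 0.] [ 0.82 -0.05 -0.63  0.   -0.98 -2.39]
push [385, 150, 165] [0. 1. 0. 0.] [ 0.85 -0.03 -0.62  0.   -0.98 -2.43]
push [500, 130, 165] [0. 1. 0. 0.] [ 0.63  0.15 -0.42  0.   -1.   -2.21]
```

View pics/o_scene.png

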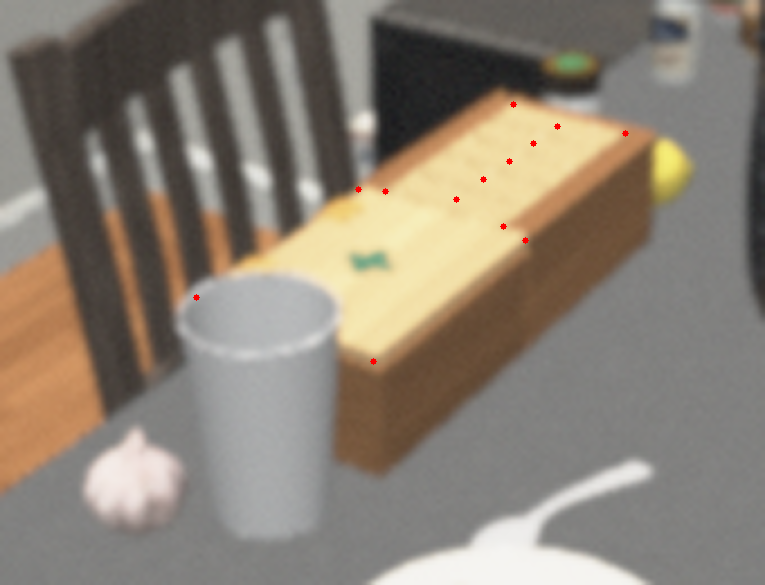

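View pics/o_top.png

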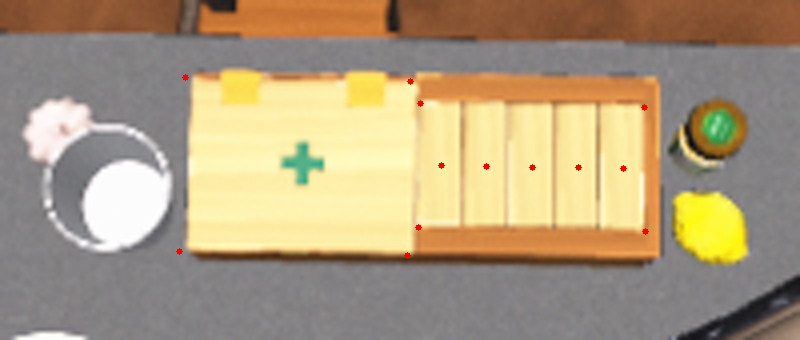

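Both views agree to about 2 mm: deck centre is about (403.5, -66, 88), yaw is about 0, and the slat pitch fits 34 mm (scale 1.004). Next I'll close the fingers, go over and feel the first slat.

```bash
cat >> h.py <<'E'
D=np.array([403.5,-66,88.]); QX=[0.7071068,-0.7071068,0,0]; QY=[0,1,0,0]
def st(): return bot.read_state()
def probe(dy,lo=81.0,fmax=7,x=412):
    p=np.array([x,D[1]+dy,0])
    bot.line_to((p+[0,0,91]).tolist(),velocity=60)
    bot.pause(0.1); f0=st()['contact_force'][2]; z=91; log=[]
    while z>lo:
        z-=1; bot.line_to((p+[0,0,z]).tolist(),velocity=15)
        s=st(); f=s['contact_force'][2]-f0; log.append((z,round(s['tcp_pos'][2],2),round(f,1)))
        if f>fmax: break
    print(dy,'t',round(st()['t'],2),log); return z<=lo
E
python3 - <<'E'
from h import *
bot.move_gripper(0)
bot.line_to([148,-640,390],velocity=300)
bot.move_ptp([270,-330,380],QX)
bot.move_ptp([412,-134,170],QX)
s=st();print(s['t'],s['tcp_pos'],s['width'],s['contact_force'])
r=probe(-68); print(r)
if not r: bot.line_to([412,-134,98],velocity=60)
print(st()['t'])
E
```

```text
4.7 [ 412.46871318 -134.61687319  170.64768238] 0.27137263416610224 [-0.56397934  0.65425541  0.27614383]
-68 t 7.27 [(90, np.float64(90.03), np.float64(-0.3)), (89, np.float64(88.94), np.float64(-0.3)), (88, np.float64(88.29), np.float64(5.0)), (87, np.float64(88.2), np.float64(17.9))]
False
7.6
```

Slat −68 is rigid: contact at z≈88.2 and 18 N. Moving on to the next slats.

Run:
```python
from h import *
for dy in(-34,0,34):
    bot.line_to([412,-66+dy,98],velocity=80)
    r=probe(dy,lo=82)
    if r: print('FOUND',dy); bot.pause(0.3); break
    bot.line_to([412,-66+dy,98],velocity=60)
s=st();print(s['t'],s['contact_force'],s['tcp_pos'])
cv2.imwrite('pics/s1.png',bot.camera('scene')[:,:,::-1])
```

```text
-34 t 9.54 [(90, np.float64(90.0), np.float64(-0.4)), (89, np.float64(88.96), np.float64(-0.4)), (88, np.float64(88.3), np.float64(4.9)), (87, np.float64(88.2), np.float64(18.6))]
0 t 11.82 [(90, np.float64(90.02), np.float64(0.9)), (89, np.float64(88.98), np.float64(1.4)), (88, np.float64(88.31), np.float64(5.8)), (87, np.float64(88.19), np.float64(19.9))]
34 t 15.34 [(90, np.float64(90.03), np.float64(-0.3)), (89, np.float64(88.96), np.float64(0.6)), (88, np.float64(88.06), np.float64(1.0)), (87, np.float64(87.05), np.float64(1.4)), (86, np.float64(86.04), np.float64(2.1)), (85, np.float64(85.0), np.float64(2.4)), (84, np.float64(84.02), np.float64(2.9)), (83, np.float64(83.02), np.float64(3.7)), (82, np.float64(82.22), np.float64(7.1))]
FOUND 34
15.6417 [-0.93524297  1.10909536  6.90276108] [412.14135776 -31.9527705   82.23579919]
```

View pics/s1.png

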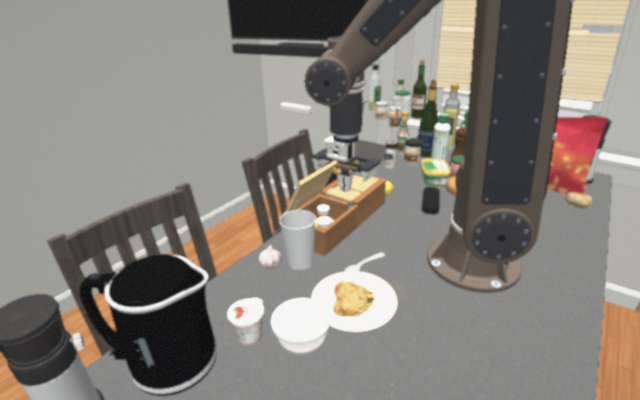

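Slat +34 gives: full 6 mm travel, and the picture shows the lid up at px (315,185). Going up and round to the front of the lid to push it back.

Run:
```python
from h import *
bot.line_to([412,-32,290],velocity=150)
bot.move_ptp([372,115,300],QY)
bot.line_to([372,115,165],velocity=120)
bot.pause(0.1); f0=st()['contact_force']; print(st()['t'],f0,st()['tcp_pos'])
for x in list(range(392,466,12))+[468,472,475,478,481]:
    bot.line_to([x,115,165],velocity=60); s=st(); f=s['contact_force']-f0
    print(x,s['tcp_pos'].round(1),f.round(1))
    if f[0]<-9: break
print(s['t'])
for n in('scene','top'): cv2.imwrite(f'pics/{n}2.png',bot.camera(n)[:,:,::-1])
```

```text
20.325 [-0.64161629 -0.18946179  0.68354578] [372.33472391 115.28724362 165.58175553]
392 [392.1 114.8 164.7] [ 0.8  1.  -0.9]
404 [404.3 115.  164.9] [-0.1  0.2 -0.7]
416 [416.3 115.  164.9] [ 0.5  1.5 -0.8]
428 [428.3 115.  164.9] [ 0.6  0.3 -1.1]
440 [440.3 115.  164.9] [ 0.6  0.1 -0.7]
452 [452.3 115.  164.9] [ 1.3  0.2 -1.1]
464 [464.3 115.  164.9] [ 0.9 -0.1 -0.7]
468 [468.1 115.  165. ] [ 0.4 -0.2 -0.9]
472 [472.2 115.  165. ] [ 0.9  0.5 -0.2]
475 [475.1 115.  165. ] [ 1.5 -0.   0. ]
478 [477.8 114.9 164.9] [-0.5  0.1  0.8]
481 [478.2 114.7 164.8] [-15.5   3.5  10.7]
24.1583
```

View pics/scene2.png

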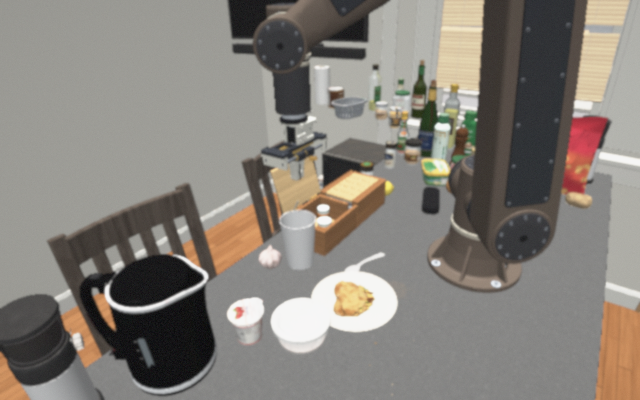

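The finger met the stop at x≈478 (predicted 476 for 1.85 rad), and the picture shows the lid leaning back at px (300,185). Backing away and checking.

Run:
```python
from h import *
bot.line_to([420,115,165],velocity=80)
bot.line_to([385,115,300],velocity=150)
bot.line_to([330,260,380],velocity=200)
bot.pause(0.5); s=st(); print(s['t'],s['contact_force'],s['tcp_pos'])
ims=[bot.camera(n)[:,:,::-1] for n in('scene','top')]
a=cv2.resize(ims[0][130:290,230:410],(675,600)); cv2.imwrite('pics/z3.png',a)
cv2.imwrite('pics/t3.png',ims[1])
H=np.array([466.5,105,83])
for th in (1.57,1.85):
    e=H+[-131*np.cos(th),0,131*np.sin(th)]
    print(th,proj('scene',[e+[0,-84,0],e+[0,84,0]]).round(1).tolist(),proj('top',[e+[0,-84,0],e+[0,84,0]]).round(1).tolist())
```

```text
27.775 [-0.30899807  0.66893154  0.54332389] [330.07260067 259.83084941 379.97872982]
1.57 [[319.0, 152.3], [281.3, 172.6]] [[340.1, 181.1], [278.4, 180.0]]
1.85 [[309.1, 151.5], [271.0, 171.3]] [[340.2, 168.5], [279.0, 167.5]]
```

View pics/z3.png

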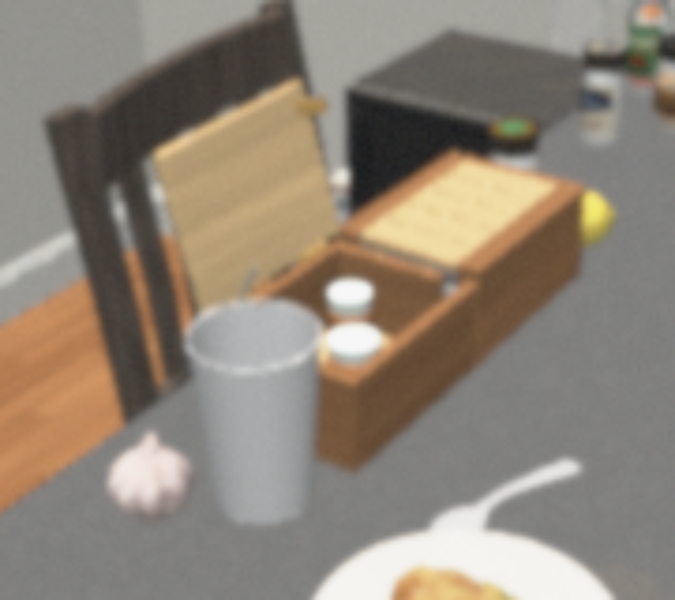

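View pics/t3.png

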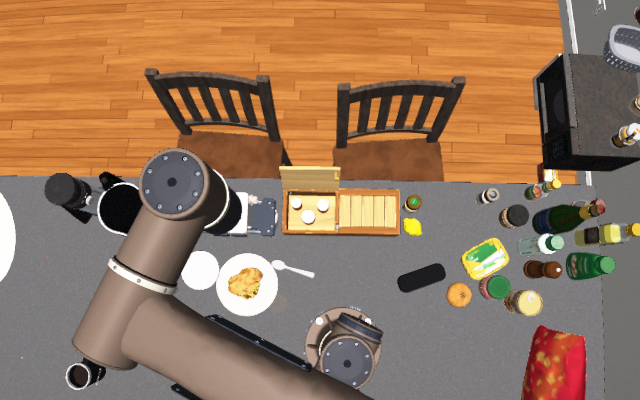

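The lid's free edge is at scene px (309.5, 152) and top row ≈167, as predicted for 1.85 rad (309.1, 151.5; 168). The deck is flush, the bystanders are where they were, and the hand is clear.

Run:
```python
from h import *
bot.close_job()
```

```text
the job is handed in; nothing more can be done
```

The medicine box is open: the lid leans back at its stop, about 1.85 rad, the hand is away, and the job was handed in at about 28 s of the 48 s allowed. No verdict is reported on handing in.

- **Finding the release:** with closed fingers I felt the slats at −68, −34, 0 and +34 mm in turn. The first three were rigid, pushing back with 18–20 N at 88 mm. The slat at +34 mm sank the full 6 mm at about 1 to 7 N and the lid sprang up.
- **Opening the lid:** I pushed it back from the front until it met its stop, with about 15 N sideways (19 N in all) on the fingers at the end, then withdrew the hand.
- **Last checks:** in both cameras the lid's free edge sits within 1–2 pixels of where it should be at 1.85 rad. The slats look flush, and the force reading was at its usual near-zero level.
- **Bystanders:** the jar and lemon showed in both final views, and the tumbler and garlic in the scene view only, because the arm hid them from above. All looked unmoved by eye; I did not measure their final positions.

No check failed. The only disagreement was the lid's near edge, which lay about 4 mm closer to the deck than I had first assumed; this made no difference to the push.

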